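# Light-path check of a glass cell at the electronics bench

### The job

Gently lay the upright cylindrical lamp on its side in the two black V saddles of the aluminium rig, centred on them, with its lens facing the blue detector, and let go of it without dropping it. Then pick up the glass cell from its rubber pad, gripping it by the two white frosted faces only and never touching its clear faces, and hold it upright, touching nothing else, above the red line midway between lamp and detector, so that the beam passes squarely through the middle of its clear faces. Finish while still holding the cell there, and leave everything else on the bench where it is.

Things in the scene. Friction and masses are not known exactly. Their poses are not given: they have to be found in the camera images.
- rig: light-path rig, fixed to the bench: an aluminium base plate 240 x 70 x 8 mm carrying the two V saddles at one end and a detector at the other. Origin on the bench top under the red line (the test spot). Its x axis points level from the saddles to the detector, z up. The base plate spans x -148 to +92 mm, y +-35 mm. The blue detector box spans x 45 to 90 mm, y +-30 mm, and is 72 mm tall; its round port faces -x at height 50 mm.
- cradle_mid (a point): where the middle of the lamp belongs: on the saddles' common axis, half-way between them, 50 mm above the bench and 95 mm on the -x side of the red line. Axes as the rig's; the laid lamp lies along x. The black V saddles (90 degree V, each 10 mm thick along x, about 50 mm across y, arms 49 mm above the bench) stand 38 mm either side of this point, which leaves 66 mm free between them for fingers; the base plate top is 42 mm below this point.
- light_spot (a point): the point of the light path over the red line, half-way between the laid lamp's lens and the detector (45 mm to each), 50 mm above the bench. Axes as the rig's; the beam runs along x.
- lamp_center (a point): the middle of the lamp, on its axis, 50 mm from either end; z points along it towards the lens. The lamp is a cylinder 28 mm in diameter and 100 mm long, about 0.14 kg: dark steel body, red tail cap at one end, brass bezel with a pale lens at the other. At the start it stands upright on its tail on its dock, lens up.
- lamp_lens (a point): centre of the lamp's lens face.
- lamp_dock: grey disc fixed to the bench, 64 mm in diameter and 12 mm thick, on which the lamp stands at the start. Origin in the middle of its underside.
- cell_center (a point): middle of the glass cell (cuvette), 27.5 mm above its underside; x through the clear faces, y through the frosted ones, z up. Open-topped, 22 x 22 mm, 55 mm tall, about 35 g, standing on its pad. Faces 11 mm either way along y: white frosted, 21 mm wide, 1.5 mm proud of the clear walls beside them; 11 mm either way along x: clear bluish glass. Either clear face may face the lamp.
- cell_pad: black rubber pad fixed to the bench, 75 x 75 x 12 mm, on which the cell stands at the start. Origin in the middle of its underside.
- meter: orange multimeter with black face, 85 x 150 x 42 mm, lying at the back; a bystander, to be left alone. Origin at its underside.
- flux_bottle: amber glass bottle with white cap, 34 mm diameter, 85 mm tall; a bystander, to be left alone. Origin at its underside.
- glue_bottle: white bottle with red cap, 32 mm diameter, 100 mm tall; a bystander, to be left alone. Origin at its underside.
- swab_cup: steel cup of cotton swabs, 70 mm diameter, 95 mm tall, swabs to 135 mm; a bystander, to be left alone. Origin at its underside.
- solder_reel: aluminium reel lying flat, 56 mm diameter, 30 mm tall; a bystander, to be left alone. Origin at its underside.
- screwdriver: blue-handled screwdriver lying flat; a bystander, to be left alone.
- board: small blue circuit board with a steel can on it, 60 x 50 x 11 mm, on a white sheet between the robot and the rig; a bystander, to be left alone. Origin at its underside.
- jar_lid: yellow round lid, 44 mm diameter, 12 mm thick; a bystander, to be left alone. Origin at its underside.
Mind the look-alikes: they are no part of the job. There is more than one size of the part that bears cell_center; the job needs the middle-sized.

How it is judged (in metres and radians):
On the way, in this order (a step that is already met when the one before it is completed fails the run):
1. the lamp lies in both saddles, centred, lens to the detector, released (x of lamp_center in the frame of cradle_mid between -0.013 and 0.013 m and y of lamp_center in the frame of cradle_mid between -0.004 and 0.004 m and z of lamp_center in the frame of cradle_mid between -0.004 and 0.004 m and angle between the z axis of lamp_center and the x axis of rig, either way round below 0.06 rad and x of lamp_lens in the frame of cradle_mid above 0.03 m and contact force between the fingers and lamp below 0.05 N and linear speed of lamp below 0.02 m/s), for 0.3 s.
2. the cell is lifted off its pad, gripped on both frosted faces (contact force between the fingers and cell_c0 above 1 N and contact force between the fingers and cell_c1 above 1 N and contact force between cell and rig below 0.02 N and contact force between cell and lamp below 0.02 N and contact force between cell and cell_pad below 0.02 N and height (world z) of cell_center above 0.06 m), for 0.2 s.
At the end, for the whole second after the job is handed in: Lamp free in both saddles, lens to detector (13 mm along, 4 mm across, 0.06 rad). Cell held by both frosted faces (over 1 N), touching nothing else, its middle within 18 mm along, 6 mm across, 12 mm in height of the light spot, square to the beam and upright within 0.17 rad, still (all of step 1 and contact force between the fingers and cell_c0 above 1 N and contact force between the fingers and cell_c1 above 1 N and contact force between cell and rig below 0.02 N and contact force between cell and lamp below 0.02 N and contact force between cell and cell_pad below 0.02 N and x of cell_center in the frame of light_spot between -0.018 and 0.018 m and y of cell_center in the frame of light_spot between -0.006 and 0.006 m and z of cell_center in the frame of light_spot between -0.012 and 0.012 m and angle between the x axis of cell_center and the x axis of rig, either way round below 0.17 rad and angle between cell_center's own z axis and vertical below 0.17 rad and linear speed of cell below 0.02 m/s); the arm keeps its last pose, push and grip.
It fails at once if a clear face of the cell is touched by the fingers (contact force between the fingers and cell_c2 above 0.3 N or contact force between the fingers and cell_c3 above 0.3 N).
It fails at once if the lamp is slammed into the saddles (over 50 N) (contact force between lamp and rig above 50 N).
It fails at once if the lamp is let fall (over 0.5 m/s, a drop of about 13 mm, with no finger on it) (contact force between the fingers and lamp below 0.05 N and linear speed of lamp above 0.5 m/s).
It fails at once if the cell is tipped over (angle between cell_center's own z axis and vertical above 0.7 rad).
It fails at once if a bystander is moved by more than 30 mm (distance of any of meter, flux_bottle, glue_bottle, swab_cup, solder_reel, screwdriver, board, jar_lid from where it was at the start of the episode above 0.03 m).
It also fails if it takes over 61 s, if anything falls off the work surface, if the arm or the gripper's body presses on something with over 40 N, if the wrist force passes 120 N, or if a joint passes its speed limit or range.

### The arm

A 6-joint arm with a two-finger parallel gripper is mounted at the origin on the work surface. World frame = base frame: x ahead of the robot, y to its left, z up, the work surface at z = 0. Lengths are in mm, angles in rad, forces in N, time in s.
With the tool pointing down it reaches from about 350 to 850 mm from the base axis. Payload 8.1 kg.
Tool frame: the origin (TCP) lies where the fingers leave the gripper's body, on its centre line; the fingertips stand 73 mm ahead of it and the grasp point (between the pads) lies 54 mm ahead of it; z points along the fingers, y is the line along which they close (so a half turn about z gives the same grasp; the last joint's range is limited). The gripper opens to 85 mm and grips with 20 to 120 N. Pads are 22 mm wide; open, the fingers measure 114 mm over their backs; the gripper's body (76 mm by 85 mm) begins 54 mm behind the grasp point. The pads swing forward as they close: fully open they stand 13 mm farther back than shut.
Start: joints at [1.181, 0.13, 1.488, -0, 1.523, -0.085], TCP at [180.04, 572.356, 303.892] pointing down, gripper open.
Joint ranges: [-2.96, 2.96], [-0.89, 2.26], [0.02, 2.5], [-1.34, 4.48], [0, 2.73], [-2.66, 2.66]. Speed limits (rad/s): [2.39, 2.39, 2.79, 3.14, 3.14, 3.14].

### API

Orientations are given as a unit quaternion [w, x, y, z].
In Python, from cell import monitor, optics, workorder gives the robot as it stands.
- The arm moves only by the tool arm_command, never from a script. Its argument "series" is a list of rows, each a list of 6 numbers: the shift along the world's x, y, z each as a share of 0.8 m, from -1 to 1, then the turn, a rotation vector about the world's x, y, z each as a share of 2 pi rad, from -1 to 1. In form: [[x, y, z, wx, wy, wz], ...]. A call has 1 to 8 rows; each row is the pose to reach, as a shift and turn from the pose commanded when the call began, turning the shorter way round; what a row does not reach only later rows make up. A row lasts 1/12 s, in which the tool goes at most 41.7 mm and 7.16 degrees, less where a joint would pass 70% of its speed; a pose out of reach is approached as far as the arm can. A call with a number of a shift or a turn outside -1 to 1 is refused whole. A call with a gripper value outside its range is refused whole. "fingers" is the opening in per cent of the stroke, from 0 (shut) to 100 (fully open), set as the call begins (left out, the last holds). The fingers move at their own pace and stop on an object; "newtons" is the grip in N (left out, the last holds). Time passes only in rows, so rows that repeat a pose let the fingers close. It gives the time, the measured TCP pose, the force, the opening and the grip force at its end, in the units of the state.
- monitor.get_obs(): the state, without advancing time (a new reading comes with each control period).
- optics.snapshot(name): name is "scene" or "top" or "wrist"; returns the picture (480x640x3 uint8, red, green, blue); there is no depth.
- optics.get_calibration(name): a dict with "mtx" (3x3 intrinsics, pixels), "eye" and "rotation" of the camera in the world. Camera axes: x right, y down, z forward; pixel columns grow to the right and rows downward; lengths in mm; the calibration is good to about 2 mm. A picture is of the moment at which its call begins: read the wrist's pose just before it. get_calibration takes no time and is no camera call; for the wrist camera it gives the pose at the moment of the call.
- workorder.close_job(): hands the job in; it is judged then, once.
Trained networks look in the newest picture that a camera, given by its name, has taken for a name from the list of things; names that differ only in an ending like _2 or _b are one class to them, and where a whole thing is asked for, a point or a joint stands for the part that bears it (a point fixed in the world has none). Each returns a list of dicts, best first, with "conf" (0 to 1); they miss things now and then, are a little off and sometimes report something else, mostly with a low value. They report only what shows in the picture. A call takes as long as a camera call. They do not tell look-alikes from the thing itself.
- optics.find_in(camera, label): "position" ([row, column] as shares, 0 to 1, of the picture: columns of its width, rows of its height, amid what is visible of it).
- optics.place_of(camera, label): "position" ([row, column] as shares, 0 to 1, of the picture: columns of its width, rows of its height: a listed point, or the origin of a listed thing).
The state is a dict: "time": time; "q": joint angles; "joint_velocities": joint speeds; "joint_efforts": joint torques, N m; "eef_pos": TCP position; "eef_rot": TCP orientation; "ft_force": force on the tool from outside, world axes, zero at the start; "ft_torque": the same for the moment, N m; "width": finger opening in mm; "grasp_force": force on a finger pad.
Only numpy, scipy, OpenCV 4.12 (cv2) and the standard library are available. Lean on these libraries where they do the work, as an engineer would, in place of code of your own. Each camera call takes 0.05 s, during which the arm holds its last target. There are 200 camera calls.

## Working session

There is one attempt and no reset: what is moved stays moved. The work goes in short steps, Python scripts to look and compute and a tool call to move; the robot and the scene stay as the last step left them, time stands still between calls to the robot, and variables do not carry over. Pictures are saved under pics/ and viewed, at most 10 in all, crops included, and the job is handed in when it is done.

Besides the shell and the picture viewer there is one more tool, called after "Emit:" in YAML: its name, and indented under it one key for each argument. arm_command: Moves the arm, as the interface text tells. Shift numbers are shares of 0.8 m and turn numbers shares of 2 pi rad, none past 1 either way. Its arguments: {"type":"object","properties":{"series":{"type":"array"},"fingers":{"type":"number"},"newtons":{"type":"number"}},"required":["series"]}

```bash
mkdir -p pics; ls
cat > h.py <<'E'
import numpy as np, cv2
from cell import monitor, optics, workorder
from scipy.spatial.transform import Rotation as R
def calib(n):
    c=optics.get_calibration(n); return np.array(c["mtx"]),np.array(c["eye"]),np.array(c["rotation"])
def ray(n,uv,z,c=None):
    K,e,Rm=c or calib(n)
    d=Rm@np.linalg.solve(K,[uv[0],uv[1],1.]); return e+d*(z-e[2])/d[2]
def proj(n,P,c=None):
    K,e,Rm=c or calib(n)
    p=K@(Rm.T@(np.array(P)-e)); return p[:2]/p[2]
def snap(n,f=None):
    im=optics.snapshot(n)
    if f: cv2.imwrite(f"pics/{f}.png",im[...,::-1])
    return im
E
python3 - <<'E'
from h import *
for n in("scene","top"):
    snap(n,n+"0"); print(n,optics.get_calibration(n))
    for l in("cradle_mid","light_spot","lamp_center","lamp_lens","lamp_dock","cell_center","cell_pad","rig"):
        print(l,[(round(d["conf"],2),round(d["position"][1]*640),round(d["position"][0]*480)) for d in optics.place_of(n,l)][:5])
print(monitor.get_obs())
E
```

```text
pics
scene {'mtx': array([[550.11617057,   0.        , 316.5388542 ],
       [  0.        , 550.11617057, 241.87599351],
       [  0.        ,   0.        ,   1.        ]]), 'eye': array([1234.9265067 , -400.0662727 ,  886.20444421]), 'rotation': array([-0.32890626,  0.81793415,  0.4358611 , -0.18118911])}
cradle_mid [(0.76, 280, 274)]
light_spot [(0.65, 321, 251)]
lamp_center [(0.56, 373, 165)]
lamp_lens [(0.76, 376, 147), (0.49, 153, 294)]
lamp_dock [(0.78, 376, 183)]
cell_center [(0.69, 182, 320), (0.66, 100, 295), (0.57, 154, 295), (0.21, 284, 275)]
cell_pad [(0.82, 156, 300), (0.62, 320, 253)]
rig [(0.72, 321, 272)]
top {'mtx': array([[539.56721216,   0.        , 314.2829023 ],
       [  0.        , 539.56721216, 236.36324454],
       [  0.        ,   0.        ,   1.        ]]), 'eye': array([ 332.68353363,   14.49631521, 1186.10440254]), 'rotation': array([-0.07839843,  0.72212459, -0.6835863 ,  0.07141097])}
cradle_mid [(0.56, 362, 232)]
light_spot [(0.74, 314, 227)]
lamp_center [(0.78, 185, 297), (0.16, 497, 236)]
lamp_lens [(0.86, 179, 295)]
lamp_dock [(0.73, 190, 302)]
cel
[... 169 characters left out ...]
'time': 0.9, 'q': array([ 1.18060519e+00,  1.30367031e-01,  1.48818230e+00,  3.44876947e-05,
        1.52299180e+00, -8.54018387e-02]), 'joint_velocities': array([-0.00135851, -0.00138187, -0.00171272, -0.00055128,  0.0009225 ,
        0.00200908]), 'joint_efforts': array([ 2.03245395e-04, -5.69299221e+01, -5.00873816e+01, -1.47964793e-04,
        1.18450731e-03,  4.13610906e-05]), 'eef_pos': array([180.03128091, 572.36977679, 303.92166245]), 'eef_rot': array([-1.06711159e-05,  1.51806278e-01,  9.88410266e-01,  2.90936289e-05]), 'ft_force': array([1.03097527, 0.6663097 , 0.05585809]), 'ft_torque': array([ 0.02829021,  0.04018284, -0.00531565]), 'grasp_force': 0.0, 'width': 85.43396317388888}
```

View pics/scene0.png

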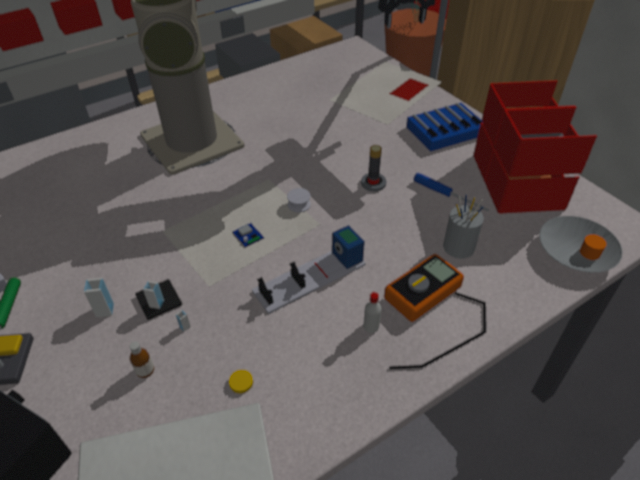

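View pics/top0.png

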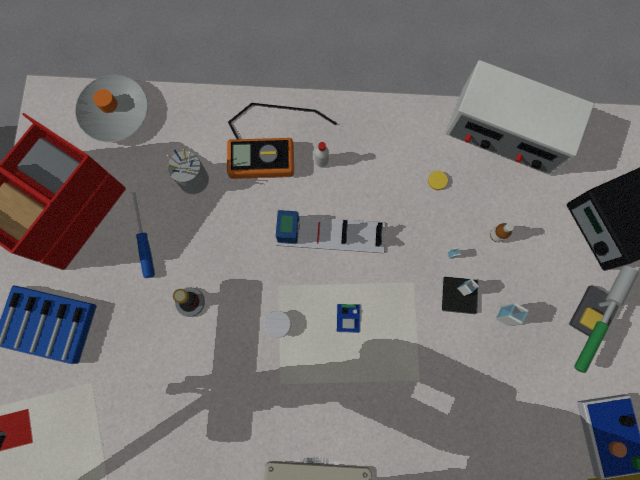

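```bash
sed -i 's/np.array(c\["rotation"\])/R.from_quat(c["rotation"],scalar_first=True).as_matrix()/' h.py
python3 - <<'E'
from h import *
# candidates, two-view triangulation check: top rays at known heights, reproject into scene
for n,uv,z in [("cradle",(362,232),50),("spot",(314,227),50),("lampc",(185,297),62),("lens",(179,295),112),("dock",(190,302),0),("pad",(458,294),0),("rig",(317,232),0),("cA",(512,312),35),("cB",(467,289),40),("cC",(455,255),35),("cD",(322,161),35)]:
    P=ray("top",uv,z); print(n,P.round(1),proj("scene",P).round(0))
for n,uv,z in [("cradle",(280,274),50),("spot",(321,251),50),("lampc",(373,165),62),("lens",(376,147),112),("dock",(376,183),0),("pad",(156,300),0),("rig",(321,272),0),("cA",(182,320),40),("cB",(100,295),40),("cC",(154,295),40)]:
    P=ray("scene",uv,z); print(n,P.round(1),proj("top",P).round(0))
E
```

```text
cradle [592.3 -69.6  50. ] [280. 275.]
spot [597.8  34.4  50. ] [324. 256.]
lampc [430.9 294.2  62. ] [375. 165.]
lens [429.8 294.1 112. ] [376. 148.]
dock [426.  297.5   0. ] [373. 184.]
pad [ 475.8 -288.8    0. ] [160. 301.]
rig [598.3  27.9   0. ] [322. 273.]
cA [ 439.7 -393.8   35. ] [ 98. 302.]
cB [ 482.6 -297.7   40. ] [152. 293.]
cC [ 555.7 -273.5   35. ] [179. 314.]
cD [754.5  25.1  35. ] [367. 313.]
cradle [589.3 -67.7  50. ] [361. 233.]
spot [583.1  35.6  50. ] [313. 234.]
lampc [427.3 291.9  62. ] [186. 299.]
lens [426.3 297.5 112. ] [177. 297.]
dock [428.2 305.6   0. ] [186. 301.]
pad [ 468.4 -293.8    0. ] [460. 297.]
rig [594.9  27.4   0. ] [317. 233.]
cA [ 575.8 -276.2   40. ] [457. 246.]
cB [ 429.2 -385.4   40. ] [509. 317.]
cC [ 489.1 -297.1   40. ] [467. 286.]
```

Candidates for the cell, in top-view pixels: large (512,314), middle-sized on the black pad (467,288), small (455,253). The rest look unambiguous: lamp at (185,297) and rig at (318,232). I'll check the cell choice and the rig line-up in one crop.

Run:
```python
from h import *
t=cv2.imread("pics/top0.png"); 
a=cv2.resize(t[200:265,260:400],None,fx=5.6,fy=5.6,interpolation=cv2.INTER_CUBIC)[:,:784]
b=cv2.resize(t[242:330,435:531],None,fx=2.5,fy=2.5,interpolation=cv2.INTER_CUBIC)
s=cv2.imread("pics/scene0.png")[265:345,75:205]; s=cv2.resize(s,None,fx=2.75,fy=2.75,interpolation=cv2.INTER_CUBIC)
o=np.zeros((600,784,3),np.uint8); o[:a.shape[0],:a.shape[1]]=a; o[370:370+b.shape[0],:b.shape[1]]=b; o[370:370+s.shape[0],300:300+s.shape[1]]=s
cv2.imwrite("pics/crop1.png",o)
hsv=cv2.cvtColor(t,cv2.COLOR_BGR2HSV)
m=(((hsv[...,0]<8)|(hsv[...,0]>172))&(hsv[...,1]>90)); m[:215]=0;m[250:]=0;m[:,:308]=0;m[:,330:]=0
ys,xs=np.nonzero(m); P=np.array([ray("top",(x,y),8) for x,y in zip(xs,ys)]); print("red",len(xs),P.mean(0),P.min(0),P.max(0))
print("line dir",cv2.fitLine(P[:,:2].astype(np.float32),cv2.DIST_L2,0,.01,.01).ravel())
g=t.max(2); m=(g<45); m[:215]=0;m[250:]=0
for lo,hi in((335,355),(370,390)):
    k=m.copy();k[:,:lo]=0;k[:,hi:]=0; ys,xs=np.nonzero(k)
    if len(xs): print("saddle",len(xs),xs.mean(),ys.mean(),ys.min(),ys.max(),ray("top",(xs.mean(),ys.mean()),35).round(1))
```

```text
red 39 [595.69352319  25.31611802   8.        ] [571.39019031  23.18272093   8.        ] [619.69744335  27.27741674   8.        ]
line dir [ 9.9981052e-01 -1.9465990e-02  5.9569354e+02  2.5316118e+01]
saddle 89 343.97752808988764 231.3370786516854 220 242 [595.1 -31.3  35. ]
saddle 108 378.3888888888889 234.37037037037038 223 245 [ 592.4 -106.6   35. ]
```

View pics/crop1.png

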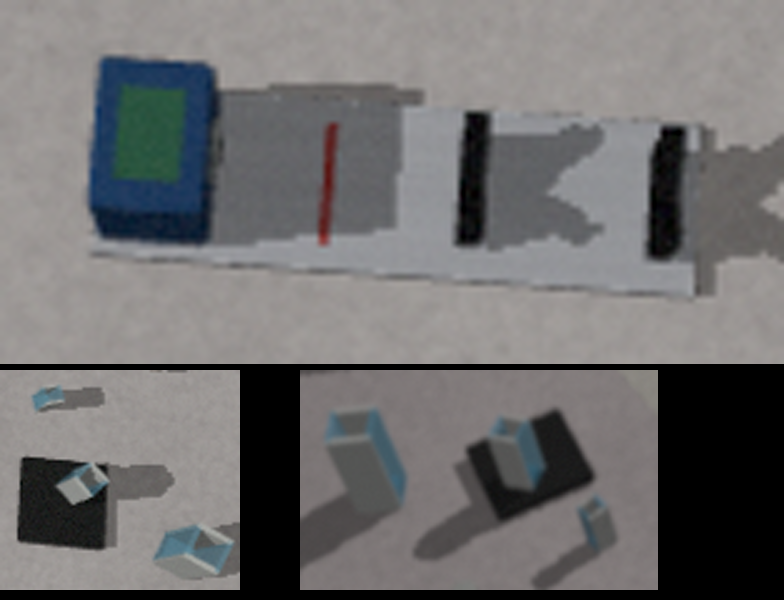

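The crop shows three cells. The middle-sized one is on the black pad at top (467,288), with its frosted faces up-right and lower-left. The rig has its red line at (318,232) and its saddles at (344,231) and (378,234), so the beam runs along roughly world +y.

```bash
cat >> h.py <<'E'
def ori(theta,yaw=0.):
    # tool pitched theta below horizontal towards +y, closing along +x; yaw deg about world z
    s,c=np.sin(np.radians(theta)),np.cos(np.radians(theta))
    M=np.array([[0,1,0],[s,0,c],[c,0,-s]]); return R.from_euler('z',yaw,degrees=True)*R.from_matrix(M)
def plan(tcp,Rt):
    o=monitor.get_obs(); p=np.array(o["eef_pos"]); R0=R.from_quat(o["eef_rot"],scalar_first=True)
    rv=(Rt*R0.inv()).as_rotvec()
    print("shift mm",(np.array(tcp)-p).round(1),"row",((np.array(tcp)-p)/800).round(4).tolist()+(rv/2/np.pi).round(4).tolist(),
      "rows>=",max(np.linalg.norm(np.array(tcp)-p)/41.7,np.degrees(np.linalg.norm(rv))/7.16).round(1))
def state():
    o=monitor.get_obs(); print(round(o["time"],2),"tcp",np.round(o["eef_pos"],1),"R",R.from_quat(o["eef_rot"],scalar_first=True).as_matrix().round(3).tolist(),"q",np.round(o["q"],2),"w",round(o["width"],1),"g",round(o["grasp_force"],1),"f",np.round(o["ft_force"],1))
E
python3 - <<'E'
from h import *
Rt=ori(40); tz=Rt.as_matrix()[:,2]; L=np.array([429,294,62.])
print((L-164*tz).round(1)); plan((429,168,290),Rt)
E
```

```text
[429.  168.4 167.4]
shift mm [ 249.  -404.4  -13.9] row [0.3112, -0.5055, -0.0174, 0.1194, 0.0876, -0.1878] rows>= 12.0
```

Emit:
arm_command:
  series:
    - [0.3112, -0.5055, -0.0174, 0.1194, 0.0876, -0.1878]
    - [0.3112, -0.5055, -0.0174, 0.1194, 0.0876, -0.1878]
    - [0.3112, -0.5055, -0.0174, 0.1194, 0.0876, -0.1878]
    - [0.3112, -0.5055, -0.0174, 0.1194, 0.0876, -0.1878]
    - [0.3112, -0.5055, -0.0174, 0.1194, 0.0876, -0.1878]
    - [0.3112, -0.5055, -0.0174, 0.1194, 0.0876, -0.1878]
    - [0.3112, -0.5055, -0.0174, 0.1194, 0.0876, -0.1878]
    - [0.3112, -0.5055, -0.0174, 0.1194, 0.0876, -0.1878]
  fingers: 100

```text
time: 1.57
eef_pos: [355.0, 287.9, 295.0]
eef_rot: [-0.209, 0.506, 0.81, 0.212]
ft_force: [2.0, -0.0, -0.0]
width: 85.1
grasp_force: 0.0
```

Run:
```python
from h import *
state(); plan((429,168,290),ori(40))
```

```text
1.57 tcp [355.  287.9 295. ] R [[-0.401, 0.908, -0.125], [0.73, 0.399, 0.555], [0.553, 0.131, -0.823]] q [ 0.19 -0.37  2.06  0.61  1.49 -0.33] w 85.1 g 0.0 f [ 2. -0. -0.]
shift mm [  74.  -119.9   -5. ] row [0.0925, -0.1498, -0.0063, 0.0397, 0.0297, -0.0624] rows>= 4.0
```

Emit:
arm_command:
  series:
    - [0.0925, -0.1498, -0.0063, 0.0397, 0.0297, -0.0624]
    - [0.0925, -0.1498, -0.0063, 0.0397, 0.0297, -0.0624]
    - [0.0925, -0.1498, -0.0063, 0.0397, 0.0297, -0.0624]
    - [0.0925, -0.1498, -0.0063, 0.0397, 0.0297, -0.0624]
    - [0.0925, -0.1498, -0.0063, 0.0397, 0.0297, -0.0624]
    - [0.0925, -0.1498, -0.14, 0.0397, 0.0297, -0.0624]
    - [0.0925, -0.1498, -0.14, 0.0397, 0.0297, -0.0624]
    - [0.0925, -0.1498, -0.14, 0.0397, 0.0297, -0.0624]

```text
time: 2.23
eef_pos: [426.6, 170.0, 178.8]
eef_rot: [-0.299, 0.639, 0.644, 0.295]
ft_force: [-1.0, 1.2, -0.4]
width: 85.5
grasp_force: 0.0
```

Run:
```python
from h import *
state(); c=calib("wrist"); print(c[1],c[2].tolist(),c[0][0,0])
snap("wrist","w1")
for l in("lamp_center","lamp_lens","lamp_dock"):
    for d in optics.place_of("wrist",l)[:2]:
        uv=(d["position"][1]*640,d["position"][0]*480); z=dict(lamp_center=62,lamp_lens=112,lamp_dock=0)[l]
        print(l,d["conf"],np.round(uv),ray("wrist",uv,z,c).round(1))
```

```text
2.23 tcp [426.6 170.  178.8] R [[-0.003, 1.0, -0.008], [0.646, 0.008, 0.763], [0.763, -0.003, -0.646]] q [-0.24 -0.07  2.14  0.84  1.43 -0.53] w 85.5 g 0.0 f [-1.   1.2 -0.4]
[427.11100077 170.43131971 287.98613771] [[0.9999644335391742, 0.0062199609062856326, -0.00569594092343725], [0.008260612445823164, -0.8585285037754278, 0.5126992983095895], [-0.001701158046426089, -0.5127281153705634, -0.8585493496415053]] 420.30413411263055
lamp_center 0.88 [327. 255.] [429.2 293.8  62. ]
lamp_center 0.75 [328. 208.] [430.1 328.8  62. ]
lamp_lens 0.89 [326. 206.] [428.6 295.2 112. ]
```

View pics/w1.png

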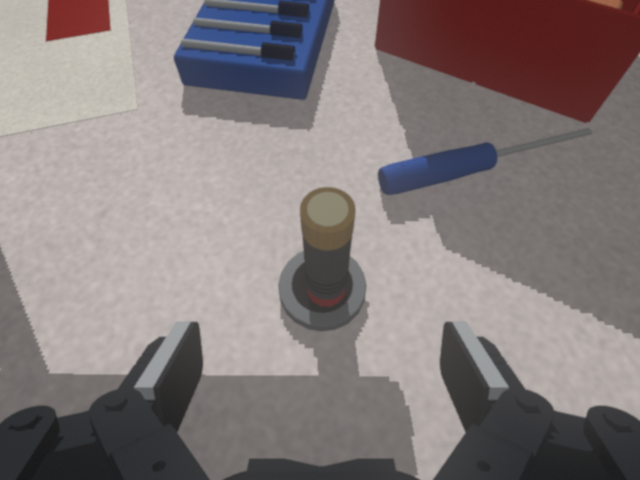

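The wrist view shows the lamp at (327,255), lens up on its dock and centred between the open fingers. It measures (429,294), which agrees with the top view.

Run:
```python
from h import *
plan((429,254,95.5),ori(40))
```

```text
shift mm [  0.9  83.6 -87.5] row [0.0011, 0.1045, -0.1094, 0.0003, -0.0002, -0.0012] rows>= 2.9
```

Emit:
arm_command:
  series:
    - [0.0005, 0.035, -0.045, 0.0003, -0.0002, -0.0012]
    - [0.0011, 0.07, -0.08, 0.0003, -0.0002, -0.0012]
    - [0.0011, 0.0945, -0.101, 0.0003, -0.0002, -0.0012]
    - [0.0011, 0.1045, -0.1094, 0.0003, -0.0002, -0.0012]
    - [0.0011, 0.1045, -0.1094, 0.0003, -0.0002, -0.0012]
    - [0.0011, 0.1045, -0.1094, 0.0003, -0.0002, -0.0012]

```text
time: 2.93
eef_pos: [430.2, 253.6, 96.7]
eef_rot: [-0.298, 0.64, 0.641, 0.3]
ft_force: [0.6, -0.2, 0.7]
width: 85.5
grasp_force: 0.0
```

Emit:
arm_command:
  series:
    - [0, 0, 0, 0, 0, 0]
    - [0, 0, 0, 0, 0, 0]
    - [0, 0, 0, 0, 0, 0]
    - [0, 0, 0, 0, 0, 0]
    - [0, 0, 0, 0, 0, 0]
    - [0, 0, 0, 0, 0, 0]
    - [0, 0, 0, 0, 0, 0]
    - [0, 0, 0, 0, 0, 0]
  fingers: 0
  newtons: 40

```text
time: 3.6
eef_pos: [429.6, 253.1, 95.2]
eef_rot: [-0.298, 0.641, 0.64, 0.299]
ft_force: [-0.6, -3.2, 5.6]
width: 27.2
grasp_force: 39.4
```

Run:
```python
from h import *
state()
```

```text
3.6 tcp [429.6 253.1  95.2] R [[0.001, 1.0, 0.002], [0.643, -0.002, 0.766], [0.766, 0.001, -0.643]] q [-0.05  0.11  2.15  0.98  1.18 -0.59] w 27.2 g 39.4 f [-0.6 -3.2  5.6]
```

Run:
```python
from h import *
Rt=ori(130,-1.5); off=np.array([.9,0,52.7]); C=np.array([593,-69.7,50])
print((C-Rt.apply(off)).round(1)); plan(C+[0,0,90]-Rt.apply(off),Rt)
```

```text
[593.9 -36.5  90.9]
shift mm [ 164.2 -289.6   85.8] row [0.2053, -0.3621, 0.1072, -0.25, 0.0037, -0.0031] rows>= 12.6
```

Emit:
arm_command:
  series:
    - [0, 0, 0.03, 0, 0, 0]
    - [0, 0, 0.07, 0, 0, 0]
    - [0, 0, 0.12, 0, 0, 0]
    - [0, 0, 0.16, 0, 0, 0]
    - [0, 0, 0.16, 0, 0, 0]

```text
time: 4.02
eef_pos: [431.9, 253.5, 229.5]
eef_rot: [-0.296, 0.64, 0.642, 0.302]
ft_force: [1.3, -0.1, -0.5]
width: 26.8
grasp_force: 39.9
```

Run:
```python
from h import *
state()
Rt=ori(130,-1.5); off=np.array([.9,0,52.7]); C=np.array([593,-69.7,50])
plan(C+[0,0,120]-Rt.apply(off),Rt)
```

```text
4.02 tcp [431.9 253.5 229.5] R [[-0.006, 1.0, 0.008], [0.642, -0.002, 0.766], [0.766, 0.01, -0.642]] q [-0.05 -0.17  2.12  0.9   1.36 -0.34] w 26.8 g 39.9 f [ 1.3 -0.1 -0.5]
shift mm [ 161.9 -290.   -18.5] row [0.2024, -0.3625, -0.0232, -0.2501, 0.0047, -0.0043] rows>= 12.6
```

Emit:
arm_command:
  series:
    - [0.2024, -0.3625, -0.015, -0.25, 0.0047, -0.0043]
    - [0.2024, -0.3625, -0.015, -0.25, 0.0047, -0.0043]
    - [0.2024, -0.3625, -0.015, -0.25, 0.0047, -0.0043]
    - [0.2024, -0.3625, -0.015, -0.25, 0.0047, -0.0043]
    - [0.2024, -0.3625, -0.015, -0.25, 0.0047, -0.0043]
    - [0.2024, -0.3625, -0.015, -0.25, 0.0047, -0.0043]
    - [0.2024, -0.3625, -0.015, -0.25, 0.0047, -0.0043]
    - [0.2024, -0.3625, -0.015, -0.25, 0.0047, -0.0043]

```text
time: 4.68
eef_pos: [592.1, -38.6, 210.6]
eef_rot: [0.044, 0.714, 0.697, -0.05]
ft_force: [0.0, -0.2, -1.5]
width: 27.2
grasp_force: 39.9
```

Run:
```python
from h import *
state()
Rt=ori(130,-1.5); off=np.array([.9,0,52.7]); C=np.array([593,-69.7,50])
plan(C+[0,0,120]-Rt.apply(off),Rt)
```

```text
4.68 tcp [592.1 -38.6 210.6] R [[0.023, 1.0, -0.009], [0.991, -0.024, -0.133], [-0.133, -0.006, -0.991]] q [-0.09  0.18  1.61 -0.14  1.35 -0.03] w 27.2 g 39.9 f [ 0.  -0.2 -1.5]
shift mm [1.7 2.1 0.4] row [0.0022, 0.0026, 0.0005, -0.0898, 0.0013, -0.0001] rows>= 4.5
```

Emit:
arm_command:
  series:
    - [0.0022, 0.0026, 0.0005, -0.0898, 0.0013, -0.0001]
    - [0.0022, 0.0026, 0.0005, -0.0898, 0.0013, -0.0001]
    - [0.0022, 0.0026, 0.0005, -0.0898, 0.0013, -0.0001]
    - [0.0022, 0.0026, 0.0005, -0.0898, 0.0013, -0.0001]
    - [0.0022, 0.0026, 0.0005, -0.0898, 0.0013, -0.0001]
    - [0.0022, 0.0026, 0.0005, -0.0898, 0.0013, -0.0001]
    - [0.0022, 0.0026, 0.0005, -0.0898, 0.0013, -0.0001]

```text
time: 5.27
eef_pos: [592.1, -33.7, 208.9]
eef_rot: [0.235, 0.673, 0.658, -0.243]
ft_force: [-0.7, -0.2, -1.4]
width: 27.2
grasp_force: 40.1
```

Run:
```python
from h import *
state()
c=calib("wrist"); print(c[1],c[2].tolist())
w=snap("wrist"); s=snap("scene"); t=snap("top")
for n,l,z in(("wrist","lamp_center",170),("wrist","lamp_lens",170),("wrist","light_spot",50),("scene","lamp_center",170),("scene","lamp_lens",170),("top","lamp_lens",170),("top","lamp_center",170)):
    for d in optics.place_of(n,l)[:2]:
        uv=(d["position"][1]*640,d["position"][0]*480); print(n,l,round(d["conf"],2),np.round(uv),ray(n,uv,z,c if n=="wrist" else None).round(1))
o=np.zeros((600,800,3),np.uint8)
o[:300,:400]=cv2.resize(w[...,::-1],(400,300)); a=s[170:320,220:420,::-1]; o[:300,400:]=cv2.resize(a,(400,300),interpolation=cv2.INTER_CUBIC)
a=t[190:290,250:450,::-1]; o[300:500,:400]=cv2.resize(a,(400,200),interpolation=cv2.INTER_CUBIC)
cv2.imwrite("pics/hov.png",o)
Rt=ori(130,-1.5); off=np.array([.9,0,52.7]); C=np.array([593,-69.7,50])
plan(C+[0,0,20]-Rt.apply(off),Rt)
```

```text
5.27 tcp [592.1 -33.7 208.9] R [[0.016, 1.0, -0.019], [0.771, -0.025, -0.636], [-0.636, -0.004, -0.771]] q [ 0.17  0.3   1.59 -0.68  1.44  0.35] w 27.2 g 40.1 f [-0.7 -0.2 -1.4]
[595.01284248  75.17851627 209.78953547] [[0.9997011739240704, -0.009780958906463862, -0.0224030287618827], [-0.024208217319862863, -0.5233992521458521, -0.8517436146325706], [-0.003394859206207256, 0.8520314288194027, -0.5234796263799932]]
wrist lamp_lens 0.89 [324. 291.] [593.4 -12.1 170. ]
scene lamp_center 0.63 [280. 231.] [592.8 -61.4 170. ]
top lamp_lens 0.29 [276. 322.] [384.6  93.4 170. ]
top lamp_center 0.84 [365. 222.] [584.5 -65.4 170. ]
shift mm [   1.1   -1.5 -100.4] row [0.0013, -0.0019, -0.1255, -0.0011, 0.0001, 0.0002] rows>= 2.4
```

View pics/hov.png

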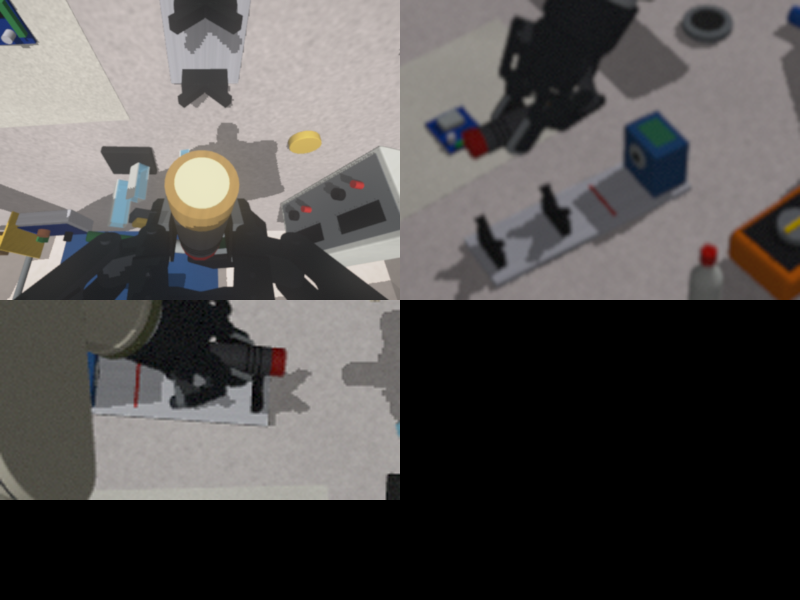

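The composite shows the lamp held level with its lens towards the detector, in line with the saddles. The wrist camera will come close above the detector, so I'll pitch the lens up 3° for clearance, lower slowly and watch the force.

Run:
```python
from h import *
Rt=ori(127,-1.5); off=np.array([.9,0,52.7]); C=np.array([593,-70.5,50])
for h in(25,10,3): plan(C+[0,0,h]-Rt.apply(off),Rt)
```

```text
shift mm [  1.   -4.5 -93.7] row [0.0012, -0.0057, -0.1172, 0.0072, -0.0001, 0.0002] rows>= 2.3
shift mm [   1.    -4.5 -108.7] row [0.0012, -0.0057, -0.1359, 0.0072, -0.0001, 0.0002] rows>= 2.6
shift mm [   1.    -4.5 -115.7] row [0.0012, -0.0057, -0.1447, 0.0072, -0.0001, 0.0002] rows>= 2.8
```

Emit:
arm_command:
  series:
    - [0.0012, -0.0057, -0.03, 0.0072, -0.0001, 0.0002]
    - [0.0012, -0.0057, -0.06, 0.0072, -0.0001, 0.0002]
    - [0.0012, -0.0057, -0.09, 0.0072, -0.0001, 0.0002]
    - [0.0012, -0.0057, -0.11, 0.0072, -0.0001, 0.0002]
    - [0.0012, -0.0057, -0.1172, 0.0072, -0.0001, 0.0002]
    - [0.0012, -0.0057, -0.123, 0.0072, -0.0001, 0.0002]
    - [0.0012, -0.0057, -0.127, 0.0072, -0.0001, 0.0002]
    - [0.0012, -0.0057, -0.127, 0.0072, -0.0001, 0.0002]

```text
time: 6.43
eef_pos: [594.2, -39.1, 109.9]
eef_rot: [0.222, 0.679, 0.662, -0.227]
ft_force: [-0.2, 0.1, -0.6]
width: 27.0
grasp_force: 40.0
```

Run:
```python
from h import *
state()
s=snap("scene"); a=s[180:320,220:400,::-1]; w=snap("wrist")
o=np.zeros((600,800,3),np.uint8); o[:600,:540]=0
a=cv2.resize(a,None,fx=3,fy=3,interpolation=cv2.INTER_CUBIC); o[:a.shape[0],:a.shape[1]]=a
b=cv2.resize(w[...,::-1],(240,180)); o[420:,:240]=b
cv2.imwrite("pics/low.png",o)
Rt=ori(127,-1.5); off=np.array([.9,0,52.7]); C=np.array([593,-70.5,50])
for h in(8,4,2): plan(C+[0,0,h]-Rt.apply(off),Rt)
```

```text
6.43 tcp [594.2 -39.1 109.9] R [[0.02, 1.0, -0.015], [0.798, -0.025, -0.602], [-0.602, 0.0, -0.798]] q [ 0.14  0.42  1.63 -0.67  1.28  0.43] w 27.0 g 40.0 f [-0.2  0.1 -0.6]
shift mm [ -0.7  -0.5 -10. ] row [-0.0009, -0.0006, -0.0125, 0.0001, 0.0002, -0.0002] rows>= 0.2
shift mm [ -0.7  -0.5 -14. ] row [-0.0009, -0.0006, -0.0175, 0.0001, 0.0002, -0.0002] rows>= 0.3
shift mm [ -0.7  -0.5 -16. ] row [-0.0009, -0.0006, -0.02, 0.0001, 0.0002, -0.0002] rows>= 0.4
```

View pics/low.png

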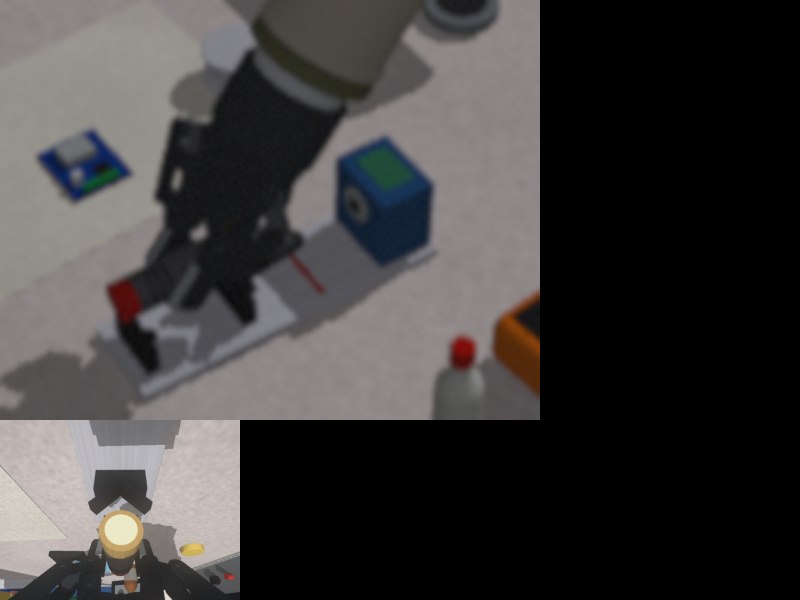

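The lamp sits over both saddles. No camera housing shows near the detector and there is no contact force, so I continue down slowly.

Emit:
arm_command:
  series:
    - [-0.0009, -0.0006, -0.005, 0, 0, 0]
    - [-0.0009, -0.0006, -0.01, 0, 0, 0]
    - [-0.0009, -0.0006, -0.014, 0, 0, 0]
    - [-0.0009, -0.0006, -0.0165, 0, 0, 0]
    - [-0.0009, -0.0006, -0.0185, 0, 0, 0]
    - [-0.0009, -0.0006, -0.0195, 0, 0, 0]
    - [-0.0009, -0.0006, -0.0195, 0, 0, 0]
    - [-0.0009, -0.0006, -0.0195, 0, 0, 0]

```text
time: 7.2
eef_pos: [594.2, -39.8, 95.0]
eef_rot: [0.223, 0.679, 0.662, -0.227]
ft_force: [3.9, -1.2, 4.7]
width: 26.7
grasp_force: 40.1
```

Run:
```python
from h import *
state()
Rt=ori(128.5,-1.5); off=np.array([.9,0,52.7]); C=np.array([593,-70.5,50])
for h in(1.5,0.5): plan(C+[0,0,h]-Rt.apply(off),Rt)
```

```text
7.2 tcp [594.2 -39.8  95. ] R [[0.021, 1.0, -0.013], [0.798, -0.024, -0.603], [-0.603, 0.002, -0.798]] q [ 0.14  0.44  1.64 -0.67  1.26  0.44] w 26.7 g 40.1 f [ 3.9 -1.2  4.7]
shift mm [-0.4  1.4 -1.7] row [-0.0004, 0.0017, -0.0021, -0.004, 0.0004, -0.0003] rows>= 0.2
shift mm [-0.4  1.4 -2.7] row [-0.0004, 0.0017, -0.0033, -0.004, 0.0004, -0.0003] rows>= 0.2
```

Emit:
arm_command:
  series:
    - [0.0015, 0.0005, -0.001, -0.003, 0.0004, -0.0003]
    - [0.0015, 0.001, -0.0015, -0.005, 0.0004, -0.0003]
    - [0.0015, 0.0015, -0.002, -0.006, 0.0004, -0.0003]
    - [0.0015, 0.0015, -0.002, -0.006, 0.0004, -0.0003]
    - [0.0015, 0.0015, -0.002, -0.006, 0.0004, -0.0003]

```text
time: 7.62
eef_pos: [594.7, -38.3, 92.3]
eef_rot: [0.234, 0.674, 0.657, -0.241]
ft_force: [5.5, -1.1, 2.6]
width: 26.6
grasp_force: 40.1
```

Emit:
arm_command:
  series:
    - [0, 0, 0, 0, 0, 0]
    - [0, 0, 0, 0, 0, 0]
  newtons: 20

```text
time: 7.78
eef_pos: [594.7, -38.3, 92.3]
eef_rot: [0.234, 0.675, 0.657, -0.241]
ft_force: [5.2, -0.8, 2.1]
width: 26.8
grasp_force: 40.1
```

Emit:
arm_command:
  series:
    - [0, 0, 0, 0, 0, 0]
    - [0, 0, 0, 0, 0, 0]
    - [0, 0, 0, 0, 0, 0]
    - [0, 0, 0, 0, 0, 0]
    - [0, 0, 0, 0, 0, 0]
    - [0, 0, 0, 0, 0, 0]
    - [0, 0, 0, 0, 0, 0]
    - [0, 0, 0, 0, 0, 0]
  fingers: 75

```text
time: 8.45
eef_pos: [594.1, -38.5, 92.2]
eef_rot: [0.233, 0.675, 0.657, -0.241]
ft_force: [0.3, -0.4, 1.1]
width: 64.0
grasp_force: 0.0
```

Run:
```python
from h import *
state()
snap("scene");c=calib("wrist");snap("wrist")
for n,l in(("scene","lamp_center"),("scene","lamp_lens"),("wrist","lamp_lens"),("wrist","lamp_center")):
    for d in optics.place_of(n,l)[:2]:
        uv=(d["position"][1]*640,d["position"][0]*480); print(n,l,round(d["conf"],2),np.round(uv),ray(n,uv,50,c if n=="wrist" else None).round(1))
# retreat
tz=R.from_quat(monitor.get_obs()["eef_rot"],scalar_first=True).as_matrix()[:,2]
print("retreat 120mm row",(-120*tz/800).round(4));
```

```text
8.45 tcp [594.1 -38.5  92.2] R [[0.02, 1.0, -0.019], [0.775, -0.027, -0.632], [-0.632, -0.002, -0.775]] q [ 0.16  0.47  1.63 -0.71  1.28  0.47] w 64.0 g 0.0 f [ 0.3 -0.4  1.1]
scene lamp_center 0.63 [281. 275.] [591.4 -67.   50. ]
scene lamp_lens 0.78 [303. 263.] [591.  -12.9  50. ]
wrist lamp_lens 0.72 [321. 284.] [594.9 -20.4  50. ]
retreat 120mm row [0.0028 0.0948 0.1162]
```

Emit:
arm_command:
  series:
    - [0.0007, 0.02, 0.0245, 0, 0, 0]
    - [0.0015, 0.045, 0.055, 0, 0, 0]
    - [0.0021, 0.07, 0.0858, 0, 0, 0]
    - [0.0028, 0.0948, 0.1162, 0, 0, 0]
    - [0.0028, 0.0948, 0.16, 0, 0, 0]
    - [0.0028, 0.0948, 0.2, 0, 0, 0]

```text
time: 9.25
eef_pos: [596.2, 38.6, 253.4]
eef_rot: [0.233, 0.674, 0.658, -0.241]
ft_force: [0.8, 0.0, 0.9]
width: 64.3
grasp_force: 0.0
```

Run:
```python
from h import *
state(); plan((484,-297,240),ori(90,-35))
```

```text
9.25 tcp [596.2  38.6 253.4] R [[0.018, 1.0, -0.018], [0.775, -0.025, -0.632], [-0.632, -0.003, -0.775]] q [ 0.28  0.32  1.49 -0.65  1.57  0.38] w 64.3 g 0.0 f [0.8 0.  0.9]
shift mm [-112.2 -335.6  -13.4] row [-0.1402, -0.4196, -0.0168, 0.1048, -0.035, -0.0897] rows>= 8.5
```

Emit:
arm_command:
  series:
    - [-0.1402, -0.4196, -0.0168, 0.1048, -0.035, -0.0897]
    - [-0.1402, -0.4196, -0.0168, 0.1048, -0.035, -0.0897]
    - [-0.1402, -0.4196, -0.0168, 0.1048, -0.035, -0.0897]
    - [-0.1402, -0.4196, -0.0168, 0.1048, -0.035, -0.0897]
    - [-0.1402, -0.4196, -0.0168, 0.1048, -0.035, -0.0897]
    - [-0.1402, -0.4196, -0.0168, 0.1048, -0.035, -0.0897]
    - [-0.1402, -0.4196, -0.0168, 0.1048, -0.035, -0.0897]
    - [-0.1402, -0.4196, -0.0168, 0.1048, -0.035, -0.0897]
  fingers: 100

```text
time: 9.92
eef_pos: [489.5, -281.7, 240.6]
eef_rot: [-0.001, 0.889, 0.458, 0.003]
ft_force: [0.2, -1.1, 0.7]
width: 85.5
grasp_force: 0.0
```

Run:
```python
from h import *
state(); plan((484,-297,240),ori(90,-35))
```

```text
9.92 tcp [ 489.5 -281.7  240.6] R [[0.581, 0.814, 0.004], [0.814, -0.581, 0.004], [0.006, 0.001, -1.0]] q [-0.62  0.07  1.67  0.01  1.4   0.  ] w 85.5 g 0.0 f [ 0.2 -1.1  0.7]
shift mm [ -5.5 -15.3  -0.6] row [-0.0069, -0.0191, -0.0008, -0.0007, 0.0007, 0.0014] rows>= 0.4
```

Emit:
arm_command:
  series:
    - [0, 0, 0, 0, 0, 0]
    - [0, 0, 0, 0, 0, 0]
    - [0, 0, 0, 0, 0, 0]

```text
time: 10.17
eef_pos: [490.7, -278.5, 239.4]
eef_rot: [-0.001, 0.888, 0.46, -0.0]
ft_force: [0.1, -0.1, -0.4]
width: 85.5
grasp_force: 0.0
```

Run:
```python
from h import *
state(); c=calib("wrist"); snap("wrist","w2"); print(c[1])
for l,z in(("cell_center",39.5),("cell_pad",0)):
    for d in optics.place_of("wrist",l)[:4]:
        uv=(d["position"][1]*640,d["position"][0]*480); print(l,round(d["conf"],2),np.round(uv),ray("wrist",uv,z,c).round(1))
a=snap("wrist"); np.save("c2.npy",np.array(c,dtype=object),allow_pickle=True)
```

```text
10.17 tcp [ 490.7 -278.5  239.4] R [[0.576, 0.817, -0.001], [0.817, -0.576, 0.001], [0.0, -0.001, -1.0]] q [-0.61  0.07  1.67  0.    1.4   0.01] w 85.5 g 0.0 f [ 0.1 -0.1 -0.4]
[ 539.1979126  -210.36208458  309.58097594]
cell_center 0.97 [405. 157.] [ 561.4 -271.7   39.5]
cell_center 0.93 [345. 379.] [ 435.7 -388.8   39.5]
cell_center 0.61 [335. 251.] [ 488.8 -298.2   39.5]
cell_pad 0.72 [19.  1.] [411.2 -49.2   0. ]
cell_pad 0.59 [306. 237.] [ 469.4 -288.8    0. ]Traceback (most recent call last):
  File "<stdin>", line 6, in <module>
ValueError: could not broadcast input array from shape (3,3) into shape (3,)
```

View pics/w2.png

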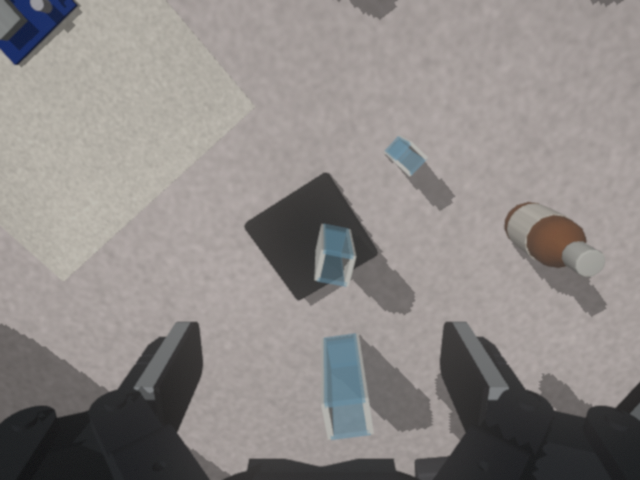

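The wrist view shows the middle cell on the pad at (335,251), with its white frosted walls left and right, so they already face the fingers. The large cell at (345,380) and the small one at (405,155) are the look-alikes. I'll go closer for the yaw.

Run:
```python
from h import *
plan((489,-298,165),ori(90,-35.2))
```

```text
shift mm [ -2.7 -21.3 -74.6] row [-0.0034, -0.0266, -0.0932, -0.0001, -0.0001, -0.0007] rows>= 1.9
```

Emit:
arm_command:
  series:
    - [-0.0015, -0.012, -0.04, 0, 0, -0.0007]
    - [-0.0034, -0.0266, -0.08, 0, 0, -0.0007]
    - [-0.0034, -0.0266, -0.0932, 0, 0, -0.0007]
    - [-0.0034, -0.0266, -0.0932, 0, 0, -0.0007]
    - [-0.0034, -0.0266, -0.0932, 0, 0, -0.0007]

```text
time: 10.78
eef_pos: [488.4, -298.5, 164.9]
eef_rot: [-0.001, 0.888, 0.459, -0.0]
ft_force: [0.1, -0.2, 0.4]
width: 85.6
grasp_force: 0.0
```

Run:
```python
from h import *
state(); c=calib("wrist"); w=snap("wrist"); cv2.imwrite("pics/w3.png",w[...,::-1])
for d in optics.place_of("wrist","cell_center")[:4]:
    uv=(d["position"][1]*640,d["position"][0]*480); print(round(d["conf"],2),np.round(uv),ray("wrist",uv,39.5,c).round(1))
P=proj("wrist",(489,-298,67),c); print("rim proj",P, proj("wrist",(489,-298,12),c))
u,v=int(P[0]),int(P[1]); x0,y0=u-75,v-85
cr=w[y0:y0+140,x0:x0+150,::-1]; print("origin",x0,y0)
cv2.imwrite("pics/w3c.png",cv2.resize(cr,None,fx=4,fy=4,interpolation=cv2.INTER_CUBIC))
```

```text
10.78 tcp [ 488.4 -298.5  164.9] R [[0.578, 0.816, -0.002], [0.816, -0.578, 0.002], [0.001, -0.002, -1.0]] q [-0.64  0.17  1.71  0.    1.27 -0.02] w 85.6 g 0.0 f [ 0.1 -0.2  0.4]
0.8 [419. 138.] [ 562.6 -270.9   39.5]
0.7 [318. 270.] [ 487.3 -297.6   39.5]
0.59 [337. 440.] [ 433.6 -392.    39.5]
rim proj [321.07851013 293.35702424] [321.24863918 250.04071957]
origin 246 208
```

View pics/w3c.png

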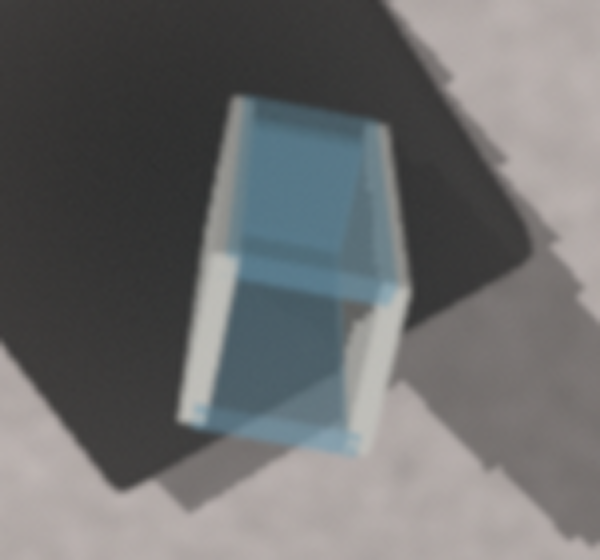

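The rim corners in the crop are about (212,250), (408,287), (365,457) and (178,420). The white frosted walls run along the left and right sides, so the cell is turned slightly relative to the tool.

Run:
```python
from h import *
c=calib("wrist")
P=np.array([ray("wrist",(246+u/4,208+v/4),67,c)[:2] for u,v in((212,250),(408,287),(365,457),(178,420))])
Q=np.array([ray("wrist",(246+u/4,208+v/4),12,c)[:2] for u,v in((236,96),(388,125))])
print(P.round(1),P.mean(0)); print("base far edge",Q.round(1),np.degrees(np.arctan2(*(Q[1]-Q[0])[::-1])),np.linalg.norm(Q[1]-Q[0]))
for a,b in((0,1),(3,2),(3,0),(2,1)):
    d=P[b]-P[a]; print(a,b,np.linalg.norm(d).round(1),np.degrees(np.arctan2(d[1],d[0])).round(1))
```

```text
[[ 488.3 -285.6]
 [ 503.4 -301.7]
 [ 487.4 -316.5]
 [ 472.7 -300.3]] [ 487.93098916 -301.02449129]
base far edge [[ 488.9 -286. ]
 [ 504.  -302. ]] -46.703674118394716 21.91284730901333
0 1 22.1 -47.0
3 2 21.9 -48.0
3 0 21.4 43.3
2 1 21.8 42.8
```

Run:
```python
from h import *
plan((488,-301,94),ori(90,-47.2))
```

```text
shift mm [ -1.4  -1.4 -73.1] row [-0.0018, -0.0017, -0.0914, 0.0002, 0.0003, -0.033] rows>= 1.8
```

Emit:
arm_command:
  series:
    - [-0.0018, -0.0017, 0, 0, 0, -0.018]
    - [-0.0018, -0.0017, -0.01, 0.0002, 0.0003, -0.033]
    - [-0.0018, -0.0017, -0.03, 0.0002, 0.0003, -0.033]
    - [-0.0018, -0.0017, -0.05, 0.0002, 0.0003, -0.033]
    - [-0.0018, -0.0017, -0.07, 0.0002, 0.0003, -0.033]
    - [-0.0018, -0.0017, -0.0914, 0.0002, 0.0003, -0.033]
    - [-0.0018, -0.0017, -0.0914, 0.0002, 0.0003, -0.033]
    - [-0.0018, -0.0017, -0.0914, 0.0002, 0.0003, -0.033]

```text
time: 11.55
eef_pos: [487.1, -301.0, 92.8]
eef_rot: [-0.001, 0.931, 0.365, -0.0]
ft_force: [0.3, 0.4, 0.8]
width: 85.3
grasp_force: 0.0
```

Run:
```python
from h import *
state(); plan((488,-301,94),ori(90,-47.2))
```

```text
11.55 tcp [ 487.1 -301.    92.8] R [[0.734, 0.679, -0.002], [0.679, -0.734, 0.002], [0.0, -0.003, -1.0]] q [-0.64  0.26  1.75  0.    1.14  0.18] w 85.3 g 0.0 f [0.3 0.4 0.8]
shift mm [0.9 0.  1.2] row [0.0011, 0.0, 0.0015, -0.0003, -0.0003, 0.0001] rows>= 0.0
```

Emit:
arm_command:
  series:
    - [0.0011, 0, 0.001, 0, 0, 0]
    - [0.0011, 0, 0.001, 0, 0, 0]
    - [0.0011, 0, 0.001, 0, 0, 0]
    - [0.0011, 0, 0.001, 0, 0, 0]
    - [0.0011, 0, 0.001, 0, 0, 0]
    - [0.0011, 0, 0.001, 0, 0, 0]
    - [0.0011, 0, 0.001, 0, 0, 0]
    - [0.0011, 0, 0.001, 0, 0, 0]
  fingers: 0
  newtons: 20

```text
time: 12.22
eef_pos: [487.9, -301.4, 93.3]
eef_rot: [-0.001, 0.931, 0.364, -0.0]
ft_force: [-0.5, 1.0, 5.3]
width: 21.4
grasp_force: 25.2
```

Emit:
arm_command:
  series:
    - [0, 0, 0.01, 0, 0, 0]
    - [0, 0, 0.03, 0, 0, 0]
    - [0, 0, 0.06, 0, 0, 0]
    - [0, 0, 0.09, 0, 0, 0]
    - [0, 0, 0.12, 0, 0, 0]
    - [0, 0, 0.15, 0, 0, 0]
    - [0, 0, 0.15, 0, 0, 0]
    - [0, 0, 0.15, 0, 0, 0]

```text
time: 12.88
eef_pos: [488.4, -301.8, 214.9]
eef_rot: [0.0, 0.931, 0.364, 0.0]
ft_force: [-0.4, -0.1, -0.3]
width: 21.7
grasp_force: 24.5
```

Run:
```python
from h import *
state(); Rt=ori(90,-1.7)
for h in(110,0): plan(np.array([595.5,25.5,51+h+54])-0,Rt)
```

```text
12.88 tcp [ 488.4 -301.8  214.9] R [[0.734, 0.679, 0.001], [0.679, -0.734, -0.0], [0.001, 0.001, -1.0]] q [-0.64  0.12  1.67  0.    1.36  0.18] w 21.7 g 24.5 f [-0.4 -0.1 -0.3]
shift mm [1.071e+02 3.273e+02 1.000e-01] row [0.1339, 0.4091, 0.0002, -0.0001, 0.0002, 0.1266] rows>= 8.3
shift mm [ 107.1  327.3 -109.9] row [0.1339, 0.4091, -0.1373, -0.0001, 0.0002, 0.1266] rows>= 8.7
```

Emit:
arm_command:
  series:
    - [0.012, 0.035, 0, 0, 0, 0.011]
    - [0.027, 0.08, 0, 0, 0, 0.027]
    - [0.042, 0.13, 0, 0, 0, 0.043]
    - [0.057, 0.18, 0, 0, 0, 0.059]
    - [0.073, 0.23, 0, 0, 0, 0.075]
    - [0.089, 0.28, 0, 0, 0, 0.09]
    - [0.106, 0.325, 0, 0, 0, 0.105]
    - [0.12, 0.37, 0, 0, 0, 0.12]

```text
time: 13.55
eef_pos: [583.1, -2.9, 210.9]
eef_rot: [-0.002, 0.73, 0.683, -0.002]
ft_force: [0.8, -0.7, -0.1]
width: 21.6
grasp_force: 24.5
```

Run:
```python
from h import *
state(); Rt=ori(90,-1.7); plan(np.array([596,26,215]),Rt)
```

```text
13.55 tcp [583.1  -2.9 210.9] R [[0.066, 0.998, -0.006], [0.998, -0.066, 0.001], [0.0, -0.006, -1.0]] q [-0.09  0.15  1.64 -0.    1.36 -0.03] w 21.6 g 24.5 f [ 0.8 -0.7 -0.1]
shift mm [12.9 28.9  4.1] row [0.0162, 0.0362, 0.0051, -0.0001, -0.0009, 0.0058] rows>= 0.8
```

Emit:
arm_command:
  series:
    - [0.008, 0.018, 0, 0, -0.0009, 0.003]
    - [0.0162, 0.0362, 0, 0, -0.0009, 0.0058]
    - [0.0162, 0.0362, 0, 0, -0.0009, 0.0058]
    - [0.0162, 0.0362, 0, 0, -0.0009, 0.0058]
    - [0.0162, 0.0362, 0, 0, -0.0009, 0.0058]

```text
time: 13.97
eef_pos: [595.8, 23.3, 211.4]
eef_rot: [0.0, 0.719, 0.695, 0.0]
ft_force: [-0.3, -0.5, -0.2]
width: 21.8
grasp_force: 24.5
```

Run:
```python
from h import *
state(); c=calib("wrist"); w=snap("wrist","w4")
for l,z in(("cell_center",161),("lamp_lens",50),("lamp_center",50),("rig",0),("light_spot",50)):
    for d in optics.place_of("wrist",l)[:2]:
        uv=(d["position"][1]*640,d["position"][0]*480); print(l,round(d["conf"],2),np.round(uv),ray("wrist",uv,z,c).round(1))
hsv=cv2.cvtColor(w,cv2.COLOR_RGB2HSV); m=(((hsv[...,0]<8)|(hsv[...,0]>172))&(hsv[...,1]>110)).astype(np.uint8)
n,lab,st,ce=cv2.connectedComponentsWithStats(m)
for i in range(1,n):
    if st[i,4]>40: print(st[i],ray("wrist",ce[i],8,c).round(1))
plan((596,26,104.5),ori(90,-1.7))
```

```text
13.97 tcp [595.8  23.3 211.4] R [[0.035, 0.999, 0.0], [0.999, -0.035, -0.0], [-0.0, 0.0, -1.0]] q [-0.05  0.18  1.6  -0.    1.36 -0.01] w 21.8 g 24.5 f [-0.3 -0.5 -0.2]
cell_center 0.87 [324. 349.] [597.1  26.6 161. ]
cell_center 0.55 [ 78. 321.] [518.   40.2 161. ]
lamp_lens 0.7 [570. 208.] [738.7  41.3  50. ]
lamp_center 0.47 [570. 211.] [738.7  39.3  50. ]
rig 0.59 [321. 219.] [596.1  25.1   0. ]
light_spot 0.98 [318. 244.] [594.8  24.5  50. ]
[304 220  52   4 129] [603.2  25.3   8. ]
[306 438  36  16 414] [ 592.  -167.3    8. ]
shift mm [  -0.4    3.  -108.2] row [-0.0006, 0.0037, -0.1353, -0.0, 0.0004, 0.0009] rows>= 2.6
```

View pics/w4.png

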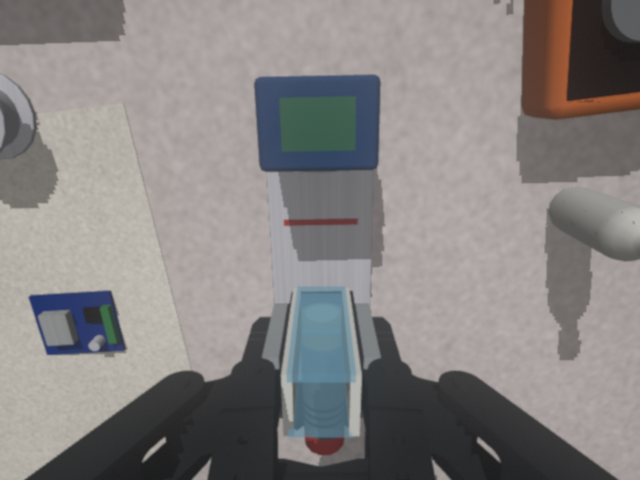

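The wrist view shows the cell gripped on its frosted sides at (320,360), in line with the red line (centre (321,221)), the detector and the lamp. I'll lower it now.

Emit:
arm_command:
  series:
    - [-0.0004, 0.0025, -0.02, 0, 0.0004, 0]
    - [-0.0004, 0.0025, -0.045, 0, 0.0004, 0]
    - [-0.0004, 0.0025, -0.07, 0, 0.0004, 0]
    - [-0.0004, 0.0025, -0.095, 0, 0.0004, 0]
    - [-0.0004, 0.0025, -0.115, 0, 0.0004, 0]
    - [-0.0004, 0.0025, -0.13, 0, 0.0004, 0]
    - [-0.0004, 0.0025, -0.1353, 0, 0.0004, 0]
    - [-0.0004, 0.0025, -0.1353, 0, 0.0004, 0]

```text
time: 14.93
eef_pos: [595.5, 25.6, 103.3]
eef_rot: [-0.001, 0.719, 0.695, -0.001]
ft_force: [-0.6, -0.0, -0.3]
width: 22.0
grasp_force: 24.5
```

Emit:
arm_command:
  series:
    - [0, 0, 0, 0, 0, 0]
    - [0, 0, 0, 0, 0, 0]
    - [0, 0, 0, 0, 0, 0]
    - [0, 0, 0, 0, 0, 0]

```text
time: 15.27
eef_pos: [597.0, 25.7, 105.7]
eef_rot: [0.001, 0.719, 0.695, 0.001]
ft_force: [-0.2, 0.5, 0.7]
width: 21.6
grasp_force: 24.5
```

Run:
```python
from h import *
state(); s=snap("scene")
for n,l,z in(("scene","cell_center",50),("scene","lamp_center",50),("scene","lamp_lens",50)):
    for d in optics.place_of(n,l)[:4]:
        uv=(d["position"][1]*640,d["position"][0]*480); print(l,round(d["conf"],2),np.round(uv),ray(n,uv,z).round(1))
print(proj("scene",(595.5,25,50)))
a=s[190:330,220:400,::-1]; cv2.imwrite("pics/fin.png",cv2.resize(a,None,fx=4,fy=4,interpolation=cv2.INTER_CUBIC))
```

```text
15.27 tcp [597.   25.7 105.7] R [[0.034, 0.999, 0.002], [0.999, -0.034, 0.0], [0.0, 0.002, -1.0]] q [-0.04  0.3   1.67  0.    1.17 -0.01] w 21.6 g 24.5 f [-0.2  0.5  0.7]
cell_center 0.72 [100. 293.] [ 434.7 -383.4   50. ]
cell_center 0.61 [179. 321.] [ 581.4 -283.3   50. ]
cell_center 0.4 [324. 254.] [593.8  34.8  50. ]
lamp_lens 0.83 [304. 265.] [595.8 -13.8  50. ]
[320.10074236 256.75415181]
```

View pics/fin.png

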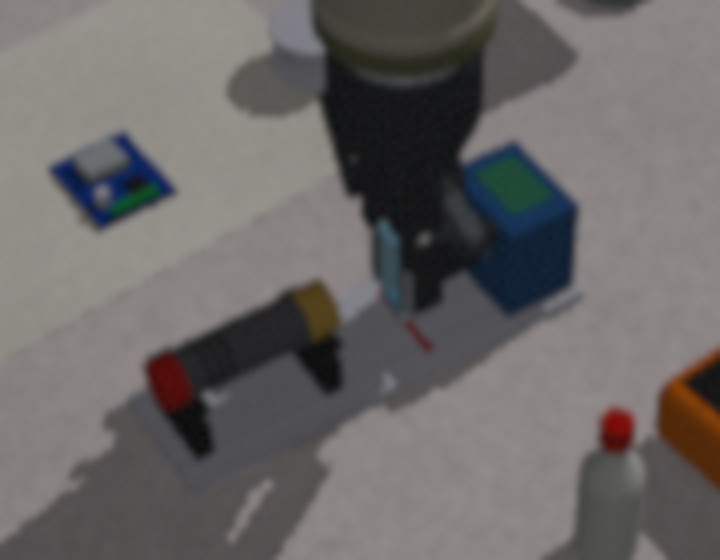

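The final view shows the lamp seated in both saddles with its lens towards the detector, and the cell held upright above the red line in the beam. I'm handing in.

```bash
python3 -c "
from cell import workorder
print(workorder.close_job())"
```

```text
the job is handed in; nothing more can be done
None
```

The job is handed in; no verdict came back. The lamp is lying in both saddles, released, with its lens to the detector, and the cell is held by its frosted faces over the red line in the beam.

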